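Clamp a phone in the repair jig

ROBOT

A 6-joint arm with a two-finger parallel gripper is mounted at the origin on the work surface. World frame = base frame: x ahead of the robot, y to its left, z up, the work surface at z = 0. Lengths are in mm, angles in rad, forces in N, time in s.
With the tool pointing down it reaches from about 375 to 750 mm from the base axis. Payload 9 kg.
Tool frame: the origin (TCP) lies at the very end of the fingers, on their centre line; the grasp point (between the pads) lies grasp_offset behind it (grasp_offset is the distance from the TCP to the grasp point, in mm); z points along the fingers, y is the line along which they close (so a half turn about z gives the same grasp; the last joint's range is limited). The gripper opens to 85 mm and grips with 20 to 120 N. Pads are 22 mm wide; open, the fingers measure 114 mm over their backs; the gripper's body (76 mm by 85 mm) begins 54 mm behind the grasp point. The pads swing forward as they close: fully open they stand 13 mm farther back than shut.
Start: joints at [-1.397, 0.104, 0.097, 1.564, 0, 1.353], TCP at [229.124, -554.562, 231.331] pointing down, gripper open.
Joint ranges: [-2.99, 2.99], [-0.84, 1.86], [-1.1, 1.16], [-1.84, 2.11], [-1.51, 1.56], [-3.14, 3.14]. Speed limits (rad/s): [2.22, 2.22, 2.57, 3.14, 3.14, 3.14].

INTERFACE

Orientations are given as a unit quaternion [x, y, z, w].
In Python, from bench import get_state, read_camera, job_done, grasp_offset gives the robot as it stands. The module is installed in compiled form; this text tells all that it offers.
- The arm moves only by the tool drive_tool, never from a script. Its argument "motion" is a list of rows, each an object of numbers: "x", "y", "z": the shift along the tool's x, y, z in units of 0.02 m (1.0 is 0.02 m); "wx", "wy", "wz": the turn, a rotation vector about the tool's x, y, z in units of 10 degrees (1.0 is 10 degrees). A call has 1 to 20 rows; each row shifts and turns the commanded pose from where the row before left it, along the tool's axes as they then stand; what a row does not reach is not made up. A row lasts 1/8 s, in which the tool goes at most 62.5 mm and 10.7 degrees, less where a joint would pass 70% of its speed; a pose out of reach is approached as far as the arm can. A call with a number of a shift or a turn outside -1 to 1 is refused whole. A call with a gripper value outside its range is refused whole. "grip" is the closure, from 0 (fully open) to 1 (shut), set as the call begins (left out, the last holds). The fingers move at their own pace and stop on an object; "force" is the grip in N (left out, the last holds). Time passes only in rows, so rows that do not move let the fingers close. It gives the time, the measured TCP pose, the force, the opening and the grip force at its end, in the units of the state.
- get_state(): the state, without advancing time (a new reading comes with each control period).
- read_camera(name): name is "side" or "top" or "wrist"; returns a dict with "frame" (480x640x3 uint8, red, green, blue), "intrinsics" (3x3 intrinsics, pixels), "R" (3x3) and "t" (3): a world point X has camera coordinates R X + t; the wrist camera has in their place "hand_eye" (4x4, takes a point from camera to tool coordinates, whose origin is the TCP and whose axes are the flange's). Camera axes: x right, y down, z forward; pixel columns grow to the right and rows downward; lengths in mm; the calibration is good to about 2 mm. A picture is of the moment at which its call begins: read the wrist's pose just before it. There is no depth.
- job_done(): hands the job in; it is judged then, once.
The state is a dict: "clock": time; "q": joint angles; "joint_vel": joint speeds; "effort": joint torques, N m; "tcp_pos": TCP position; "tcp_rot": TCP orientation; "wrist_force": force on the tool from outside, world axes, zero at the start; "wrist_torque": the same for the moment, N m; "opening": opening from 0.0 (shut) to 1.0 (fully open); "grip_force": force on a finger pad.
Only numpy, scipy, OpenCV 4.12 (cv2) and the standard library are available. Lean on these libraries where they do the work, as an engineer would, in place of code of your own. Each camera call takes 0.05 s, during which the arm holds its last target. There are 200 camera calls.

TASK

Lay the longer of the two phones flat in the bed of the repair jig, back up as it lies now and either way round, setting it down rather than dropping it. Then turn the jig's clamp knob clockwise until it clicks past its detent and stays there with its claw over the end of the phone. Leave everything else on the bench where it is.

Things in the scene. Friction and masses are not known exactly. Their poses are not given: they have to be found in the camera images.
- phone_long: the longer phone, in a dark rugged case with a grey back and a dark square camera patch near one end: 150 (x) x 64 (y) x 16 mm (z), 0.24 kg, lying back up on the mat. Origin: centre of its underside; x along its length, z up
- phone_short: the shorter phone, same look, 116 (x) x 60 (y) x 16 mm, not to be used. Origin: centre of its underside; x along its length
- mat: thin blue silicone repair mat 340 (x) x 310 (y) x 3 mm, fixed; both phones lie on it. Origin: centre of its underside on the table
- jig: aluminium repair jig fixed to the table: plate 250 (x) x 120 (y) x 16 mm. Phone bed towards its -x end (long axis along x), clamp knob towards its +x end. Origin: centre of its underside on the table
- jig_bed (a point): centre of the phone bed (jig x -40, y 0) on the plate's upper face, 16 mm above the table; axes as the jig's. Steel stops 9 mm high, 8 mm thick bound it: one at each end (36 mm wide, inner face 78 mm from the centre) and four at the sides (inner face 35 mm out, 20 mm long, centred 58 mm along x): 3 mm play round the long phone; mid-sides free for fingers
- clamp (a joint): angle of the clamp knob, rad: 0 = open, grows turning clockwise seen from above. Claw and grip bar point in direction pi + 1.25 - angle in the jig's frame. Click (detent peak) at 0.95: let go before the click, the knob falls back; past it, it snaps to its stop at 1.25, claw pointing to the jig's -x over the phone's end. Peak torque 0.13 N m. Starts at 0 to 0.2
- clamp_grip (a point): grip point on the clamp knob's axis (jig x 73, y 0), 64 mm above the table. Black upright grip bar 62 mm long (along the claw's direction), 14 mm thick, 42 to 78 mm above the table, on a 50 mm disc (34 to 42 mm high). The steel claw below, 14 mm wide, 6 mm thick, reaches 56 mm from the axis, its underside 34 mm above the table, 2 mm above a phone in the bed
- claw_tip (a point): tip of the claw, at its underside
- screwdriver: bystander: screwdriver 170 mm long lying at the far edge of the mat. Origin on its underside
- tin: bystander: small steel bowl, 68 mm across, 24 mm high, beside the jig on the robot's side. Origin: centre of its underside
- mouse: bystander: grey computer mouse 104 x 58 x 32 mm beside the jig on the far side. Origin: centre of its underside
Not all that is in view belongs to the job. Leave any orange or purple look-alike of the phone_long alone.

How it is judged:
By the outcome, as a careful person would: the job done as asked, in the order asked, and still so for the second after the job is handed in, with the robot touching nothing.
It also fails if it takes over 54 s, if anything falls off the work surface, if the arm or the gripper's body presses on something with over 40 N, if the wrist force passes 120 N, or if a joint passes its speed limit or range.

## Working session

There is one attempt and no reset: what is moved stays moved. The work goes in short steps, Python scripts to look and compute and a tool call to move; the robot and the scene stay as the last step left them, time stands still between calls to the robot, and variables do not carry over. Pictures are saved under pics/ and viewed, at most 10 in all, crops included, and the job is handed in when it is done.

Besides the shell and the picture viewer there is one more tool, called after "Call:" as name([rows], argument=value, ...), one row to a line, values as JSON. drive_tool: Moves the arm, as the interface text tells. Its arguments: {"type":"object","properties":{"motion":{"type":"array","items":{"type":"object","properties":{"x":{"type":"number","minimum":-1,"maximum":1},"y":{"type":"number","minimum":-1,"maximum":1},"z":{"type":"number","minimum":-1,"maximum":1},"wx":{"type":"number","minimum":-1,"maximum":1},"wy":{"type":"number","minimum":-1,"maximum":1},"wz":{"type":"number","minimum":-1,"maximum":1}}}},"grip":{"type":"number"},"force":{"type":"number"}},"required":["motion"]}

```bash
mkdir -p pics; python3 - <<'E'
from bench import *
import cv2,pickle
s=get_state();print(s,grasp_offset)
d={}
for n in("top","side"):
    c=read_camera(n);d[n]=c;cv2.imwrite(f"pics/{n}0.png",c["frame"][:,:,::-1]);print(n,c["intrinsics"],c["R"],c["t"])
c=read_camera("wrist");print(c["hand_eye"],c["intrinsics"]);d["wrist"]=c
pickle.dump(d,open("cam0.pkl","wb"))
E
```

```text
{'clock': 0.0, 'q': array([-1.39665395e+00,  1.04705267e-01,  9.64777526e-02,  1.56390886e+00,
        9.52894048e-06,  1.35310719e+00]), 'joint_vel': array([-7.54502338e-04, -7.30781120e-04,  2.25838462e-04,  1.64320292e-03,
        5.16390490e-05,  1.38056658e-04]), 'effort': array([-1.56090682e-03, -5.56946182e+01,  5.03637707e+01,  1.74989394e-02,
       -6.33364925e-04,  5.91199341e-05]), 'tcp_pos': array([ 229.08755337, -554.1836426 ,  230.52350627]), 'tcp_rot': array([ 9.80869595e-01,  1.94664809e-01,  1.93508801e-05, -6.69761811e-04]), 'wrist_force': array([-0.02474287,  0.1187682 , -1.06726805]), 'wrist_torque': array([ 0.02821324,  0.03259925, -0.01740908]), 'grip_force': 0.0, 'opening': 1.0014288389091843} 18.700000000000003
top [[524.60956425   0.         319.36188866]
 [  0.         524.60956425 249.01694054]
 [  0.           0.           1.        ]] [[-0.00852193 -0.99929362  0.03660116]
 [-0.99435179  0.00459604 -0.10603488]
 [ 0.10579176 -0.03729805 -0.99368856]] [-112.46182515  525.78864849 1054.77184342]
side [[538.99237249   0.         319.99727117]
 [  0.         538.99237249 239.1308531 ]
 [  0.           0.           1.        ]] [[-0.7511644  -0.65986698  0.01809986]
 [-0.47295462  0.51885849 -0.7121094 ]
 [ 0.46050621 -0.54347164 -0.70183517]] [ 327.4308783   340.22908016 1020.90381205]
[[ 8.56270640e-04 -9.64617894e-01 -2.63650500e-01  6.62310585e+01]
 [ 9.99999463e-01  6.72152854e-04  7.88542067e-04 -2.74091790e-01]
 [-5.83428352e-04 -2.63651034e-01  9.64617951e-01 -1.42406618e+02]
 [ 0.00000000e+00  0.00000000e+00  0.00000000e+00  1.00000000e+00]] [[407.66720103   0.         325.86029102]
 [  0.         407.66720103 238.17945726]
 [  0.           0.           1.        ]]
```

View pics/top0.png

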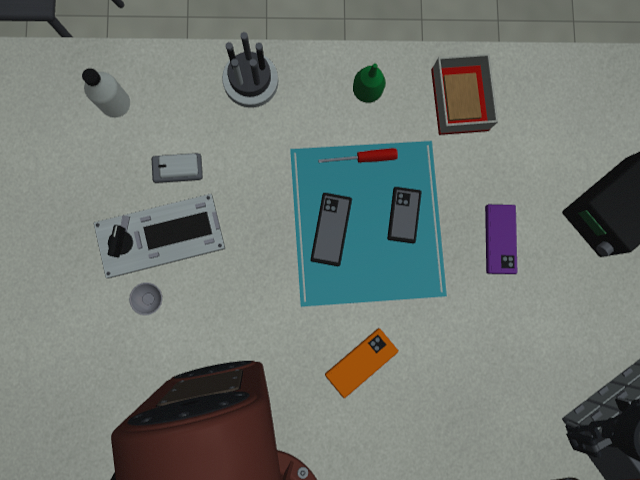

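View pics/side0.png

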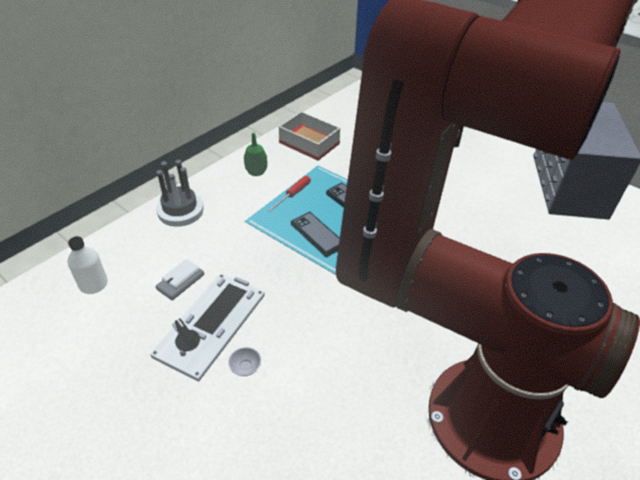

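Top view candidates: grey-backed phone at (331,229), grey-backed at (404,215), purple at (501,239), orange at (361,363). The grey one at (331,229) looks longest and fits. I'll check its size with the calibration and in a crop.

```bash
cat > h.py <<'E'
import numpy as np,cv2
from scipy.spatial.transform import Rotation as Ro
def ray(c,uv,z,R=None,t=None):
    R=c["R"] if R is None else R; t=c["t"] if t is None else t
    uv=np.atleast_2d(uv).astype(float)
    d=(np.linalg.inv(c["intrinsics"])@np.c_[uv,np.ones(len(uv))].T)
    D=R.T@d; o=-R.T@t
    return (o[:,None]+D*(z-o[2])/D[2]).T
def proj(c,X,R=None,t=None):
    R=c["R"] if R is None else R; t=c["t"] if t is None else t
    p=c["intrinsics"]@(R@np.atleast_2d(X).T+np.reshape(t,(3,1)));return (p[:2]/p[2]).T
def wristRt(c,s):
    T=np.eye(4);T[:3,:3]=Ro.from_quat(s["tcp_rot"]).as_matrix();T[:3,3]=s["tcp_pos"]
    M=np.linalg.inv(T@c["hand_eye"]);return M[:3,:3],M[:3,3]
E
python3 - <<'E'
from h import *;import pickle
d=pickle.load(open("cam0.pkl","rb"));c=d["top"];f=c["frame"]
hsv=cv2.cvtColor(f,cv2.COLOR_RGB2HSV)
blue=((hsv[...,0]>80)&(hsv[...,0]<105)&(hsv[...,1]>100)).astype(np.uint8)
m=1-blue; m[:,:300]=0;m[:,435:]=0;m[:180]=0;m[275:]=0
n,l,st,ce=cv2.connectedComponentsWithStats(m)
for i in range(1,n):
    if st[i,4]<300: continue
    ys,xs=np.where(l==i)
    w=ray(c,np.c_[xs,ys],15)
    r=cv2.minAreaRect(w[:,:2].astype(np.float32));print(st[i],r,w.mean(0))
# jig corners (rough)
jc=[(94,222),(211,195),(225,247),(107,277)]
w=ray(c,jc,16);print(w,np.linalg.norm(np.diff(w,axis=0),axis=1))
a=cv2.resize(f[180:285,85:235][:, :],None,fx=4,fy=4,interpolation=3)[:,:,::-1]
b=cv2.resize(f[180:285,300:430],None,fx=4,fy=4,interpolation=3)[:,:,::-1]
cv2.imwrite("pics/b.png",b);cv2.imwrite("pics/a.png",a)
E
```

```text
[ 388  187   33   56 1464] ((599.5762939453125, -296.8344421386719), (59.02266311645508, 114.62963104248047), 81.96575927734375) [ 599.32646172 -296.71670921   15.        ]
[ 311  193   41   73 2045] ((569.5045166015625, -140.87069702148438), (62.15582275390625, 148.29237365722656), 79.16609191894531) [ 569.05992712 -140.72431302   15.        ]
[[585.02281439 350.63410384  16.        ]
 [641.75959369 110.49200281  16.        ]
 [531.6619976   80.09195286  16.        ]
 [470.78899309 320.20038015  16.        ]] [246.75350213 114.21752799 247.70462155]
```

View pics/b.png

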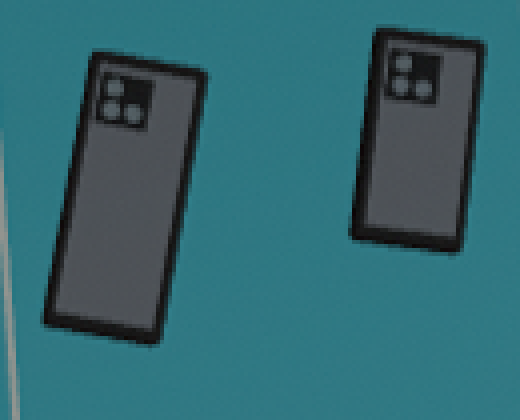

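View pics/a.png

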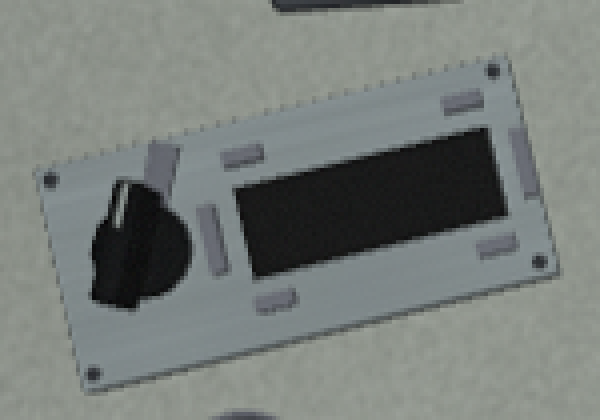

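The crop confirms it: the left phone, at pixel (331,229), is the longer one. It measures 148x62 mm, grey back with dark camera patch, against 115x59 for the other. Both lie on the mat; the orange and purple ones don't. The jig's knob is at the image left, with the bar and claw pointing up-image (open). Next I move to hover above the long phone.

Call:
drive_tool([
  {"x": 0.98,"y": -0.52,"z": 0.2},
  {"x": 0.98,"y": -0.52,"z": 0.2},
  {"x": 0.98,"y": -0.52,"z": 0.2},
  {"x": 0.98,"y": -0.52,"z": 0.2},
  {"x": 0.98,"y": -0.52,"z": 0.2},
  {"x": 0.98,"y": -0.52,"z": 0.2},
  {"x": 0.98,"y": -0.52,"z": 0.2},
  {"x": 0.98,"y": -0.52,"z": 0.2},
  {"x": 0.98,"y": -0.52,"z": 0.2},
  {"x": 0.98,"y": -0.52,"z": 0.2},
  {"x": 0.98,"y": -0.52,"z": 0.2},
  {"x": 0.98,"y": -0.52,"z": 0.2},
  {"x": 0.98,"y": -0.52,"z": 0.2},
  {"x": 0.98,"y": -0.52,"z": 0.2},
  {"x": 0.98,"y": -0.52,"z": 0.2},
  {"x": 0.98,"y": -0.52,"z": 0.2},
  {"x": 0.98,"y": -0.52,"z": 0.2},
  {"x": 0.98,"y": -0.52,"z": 0.2},
  {"x": 0.98,"y": -0.52,"z": 0.2},
  {"x": 0.98,"y": -0.52,"z": 0.2},
], grip=0)

```text
schema error: expected keys x, y, z, wx, wy, wz
```

Call:
drive_tool([
  {"x": 1,"y": -0.55,"z": 0.38},
  {"x": 1,"y": -0.55,"z": 0.38},
  {"x": 1,"y": -0.55,"z": 0.38},
  {"x": 1,"y": -0.55,"z": 0.38},
  {"wz": -0.98},
  {"wz": -0.98},
  {"wz": -0.98},
  {"wz": -0.98},
  {"wz": -0.98},
  {"wz": -0.98},
  {"wz": -0.98},
  {"wz": -0.98},
  {"wz": -0.98},
  {"wz": -0.98},
  {"wz": -0.98},
  {"wz": -0.98},
  {"wz": -0.98},
  {"wz": -0.98},
  {"wz": -0.98},
  {},
])

```text
schema error: expected keys x, y, z, wx, wy, wz
```

```bash
cat > ph.py <<'E'
from bench import *
from h import *
import sys
s=get_state();c=read_camera("wrist");R,t=wristRt(c,s);f=c["frame"]
cv2.imwrite("pics/%s.png"%sys.argv[1],f[:,:,::-1])
yaw=np.degrees(np.arctan2(*Ro.from_quat(s["tcp_rot"]).as_matrix()[[1,0],0]))
print(s["clock"],s["tcp_pos"],yaw,s["q"],s["opening"],Ro.from_quat(s["tcp_rot"]).as_matrix()[:,2])
E
python3 ph.py w1; python3 - <<'E'
from h import *
f=cv2.imread("pics/w1.png");hsv=cv2.cvtColor(f,cv2.COLOR_BGR2HSV)
E
```

```text
0.15 [ 229.05972925 -554.29359162  230.7140585 ] 22.446204016135407 [-1.39672202e+00  1.04579194e-01  9.66898670e-02  1.56390588e+00
 -1.22061252e-05  1.35311038e+00] 1.001236709786158 [-1.85023378e-04  9.81665533e-04 -9.99999501e-01]
```

View pics/w1.png

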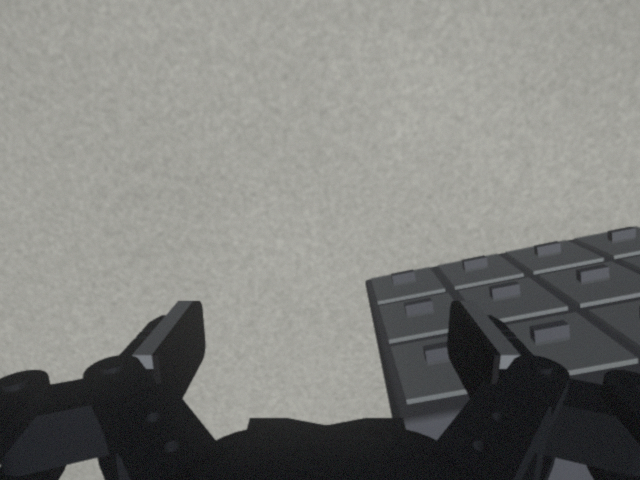

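The wrist picture shows only the gripper, with finger tips near row 305, columns 190 and 465. The arm hasn't moved, because each row needs all six keys.

Call:
drive_tool([
  {"x": 0.98,"y": -0.52,"z": 0.2,"wx": 0,"wy": 0,"wz": 0},
  {"x": 0.98,"y": -0.52,"z": 0.2,"wx": 0,"wy": 0,"wz": 0},
  {"x": 0.98,"y": -0.52,"z": 0.2,"wx": 0,"wy": 0,"wz": 0},
  {"x": 0.98,"y": -0.52,"z": 0.2,"wx": 0,"wy": 0,"wz": 0},
  {"x": 0.98,"y": -0.52,"z": 0.2,"wx": 0,"wy": 0,"wz": 0},
  {"x": 0.98,"y": -0.52,"z": 0.2,"wx": 0,"wy": 0,"wz": 0},
  {"x": 0.98,"y": -0.52,"z": 0.2,"wx": 0,"wy": 0,"wz": 0},
  {"x": 0.98,"y": -0.52,"z": 0.2,"wx": 0,"wy": 0,"wz": 0},
  {"x": 0.98,"y": -0.52,"z": 0.2,"wx": 0,"wy": 0,"wz": 0},
  {"x": 0.98,"y": -0.52,"z": 0.2,"wx": 0,"wy": 0,"wz": 0},
  {"x": 0.98,"y": -0.52,"z": 0.2,"wx": 0,"wy": 0,"wz": 0},
  {"x": 0.98,"y": -0.52,"z": 0.2,"wx": 0,"wy": 0,"wz": 0},
  {"x": 0.98,"y": -0.52,"z": 0.2,"wx": 0,"wy": 0,"wz": 0},
  {"x": 0.98,"y": -0.52,"z": 0.2,"wx": 0,"wy": 0,"wz": 0},
  {"x": 0.98,"y": -0.52,"z": 0.2,"wx": 0,"wy": 0,"wz": 0},
  {"x": 0.98,"y": -0.52,"z": 0.2,"wx": 0,"wy": 0,"wz": 0},
  {"x": 0.98,"y": -0.52,"z": 0.2,"wx": 0,"wy": 0,"wz": 0},
  {"x": 0.98,"y": -0.52,"z": 0.2,"wx": 0,"wy": 0,"wz": 0},
  {"x": 0.98,"y": -0.52,"z": 0.2,"wx": 0,"wy": 0,"wz": 0},
  {"x": 0.98,"y": -0.52,"z": 0.2,"wx": 0,"wy": 0,"wz": 0},
], grip=0)

```text
clock: 2.7
tcp_pos: [512.6, -211.3, 151.1]
tcp_rot: [0.981, 0.195, 0.0, 0.0]
wrist_force: [0.7, -0.0, 0.7]
opening: 0.996
grip_force: 0.0
```

Call:
drive_tool([
  {"x": 1,"y": -0.55,"z": 0.38,"wx": 0,"wy": 0,"wz": 0},
  {"x": 1,"y": -0.55,"z": 0.38,"wx": 0,"wy": 0,"wz": 0},
  {"x": 1,"y": -0.55,"z": 0.38,"wx": 0,"wy": 0,"wz": 0},
  {"x": 1,"y": -0.55,"z": 0.38,"wx": 0,"wy": 0,"wz": 0},
  {"x": 0,"y": 0,"z": 0,"wx": 0,"wy": 0,"wz": -0.98},
  {"x": 0,"y": 0,"z": 0,"wx": 0,"wy": 0,"wz": -0.98},
  {"x": 0,"y": 0,"z": 0,"wx": 0,"wy": 0,"wz": -0.98},
  {"x": 0,"y": 0,"z": 0,"wx": 0,"wy": 0,"wz": -0.98},
  {"x": 0,"y": 0,"z": 0,"wx": 0,"wy": 0,"wz": -0.98},
  {"x": 0,"y": 0,"z": 0,"wx": 0,"wy": 0,"wz": -0.98},
  {"x": 0,"y": 0,"z": 0,"wx": 0,"wy": 0,"wz": -0.98},
  {"x": 0,"y": 0,"z": 0,"wx": 0,"wy": 0,"wz": -0.98},
  {"x": 0,"y": 0,"z": 0,"wx": 0,"wy": 0,"wz": -0.98},
  {"x": 0,"y": 0,"z": 0,"wx": 0,"wy": 0,"wz": -0.98},
  {"x": 0,"y": 0,"z": 0,"wx": 0,"wy": 0,"wz": -0.98},
  {"x": 0,"y": 0,"z": 0,"wx": 0,"wy": 0,"wz": -0.98},
  {"x": 0,"y": 0,"z": 0,"wx": 0,"wy": 0,"wz": -0.98},
  {"x": 0,"y": 0,"z": 0,"wx": 0,"wy": 0,"wz": -0.98},
  {"x": 0,"y": 0,"z": 0,"wx": 0,"wy": 0,"wz": -0.98},
  {"x": 0,"y": 0,"z": 0,"wx": 0,"wy": 0,"wz": 0},
])

```text
clock: 5.2
tcp_pos: [569.1, -140.7, 120.8]
tcp_rot: [0.092, 0.996, -0.0, -0.0]
wrist_force: [-1.0, -0.4, 0.0]
opening: 1.003
grip_force: 0.0
```

```bash
cat >> ph.py <<'E'
import pickle;pickle.dump((c,s,R,t),open("%s.pkl"%sys.argv[1],"wb"))
E
python3 ph.py w2; python3 - <<'E'
from h import *;import pickle
c,s,R,t=pickle.load(open("w2.pkl","rb"));f=c["frame"]
hsv=cv2.cvtColor(f,cv2.COLOR_RGB2HSV)
blue=((hsv[...,0]>80)&(hsv[...,0]<105)&(hsv[...,1]>100)).astype(np.uint8)
n,l,st,ce=cv2.connectedComponentsWithStats(1-blue)
for i in range(n):
    if st[i,4]>2000: print(i,st[i],ce[i])
E
```

```text
5.2 [ 569.13338163 -140.70696365  120.75882914] 169.39608033789727 [-4.65230562e-01  7.09024501e-02 -1.38257304e-01  1.36172749e+00
 -7.48470653e-05 -2.80157250e-01] 1.0030036412980927 [-1.14828725e-04 -2.61061993e-05 -9.99999993e-01]
0 [     0      0    528    480 132668] [224.3216827  202.09137848]
1 [   0    0  161   47 3873] [54.01342628 15.2902143 ]
2 [     0      0    640    480 147891] [411.0238216  280.50534515]
3 [  272   118   108   229 22718] [324.89977111 228.99986795]
```

View pics/w2.png

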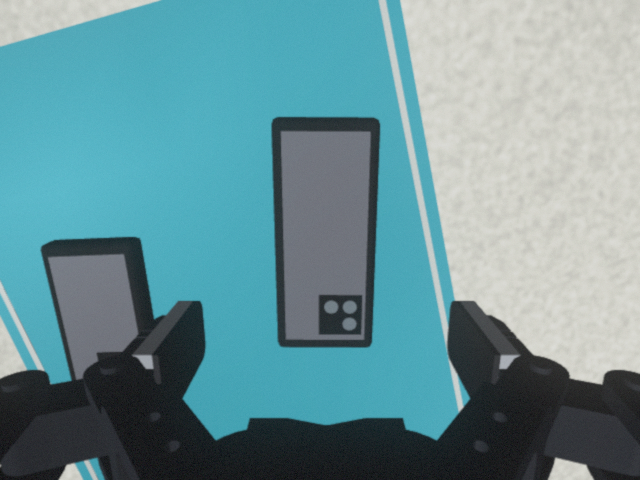

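The wrist view shows the long phone upright between (272,118) and (380,347), centred between the fingers, with the short one clear at lower left. Next I fit its pose by silhouette.

```bash
cat >> h.py <<'E'
def fit(mask,c,box,z0,x0,R,t,roi):
    from scipy.optimize import minimize
    L,W,H=box; B=np.array([[a*L/2,b*W/2,h] for a in(-1,1) for b in(-1,1) for h in(0,H)])
    u0,v0,u1,v1=roi; S=4; M=cv2.resize(mask[v0:v1,u0:u1].astype(np.uint8),None,fx=S,fy=S,interpolation=0)
    def cost(p):
        X=B@Ro.from_euler('z',p[2],degrees=True).as_matrix().T+[p[0],p[1],z0]
        uv=((proj(c,X,R,t)-[u0,v0]+.5)*S-.5)
        I=np.zeros_like(M);cv2.fillConvexPoly(I,cv2.convexHull(np.round(uv*16).astype(np.int32)),1,shift=4)
        return float((I!=M).sum())/S/S
    r=minimize(cost,x0,method="Nelder-Mead",options=dict(initial_simplex=np.array(x0)+np.array([[0,0,0],[4,0,0],[0,4,0],[0,0,3]])))
    return r.x,r.fun
E
python3 - <<'E'
from h import *;import pickle
def bl(f):
    hsv=cv2.cvtColor(f,cv2.COLOR_RGB2HSV);return 1-((hsv[...,0]>80)&(hsv[...,0]<105)&(hsv[...,1]>100)).astype(np.uint8)
c,s,R,t=pickle.load(open("w2.pkl","rb"))
print(fit(bl(c["frame"]),c,(150,64,16),3,[569,-141,-10.8],R,t,(245,100,395,355)))
c=pickle.load(open("cam0.pkl","rb"))["top"]
print(fit(bl(c["frame"]),c,(150,64,16),3,[569,-141,-10.8],c["R"],c["t"],(305,185,360,272)))
E
```

```text
(array([ 571.91814815, -141.26205453,  -10.60255896]), np.float64(1414.625))
(array([ 570.42598612, -140.76124627,  -11.19894722]), np.float64(150.75))
```

Call:
drive_tool([
  {"x": -0.1,"y": 0,"z": 0.9,"wx": 0,"wy": 0,"wz": 0},
  {"x": 0,"y": 0,"z": 1,"wx": 0,"wy": 0,"wz": 0},
  {"x": 0,"y": 0,"z": 1,"wx": 0,"wy": 0,"wz": 0},
  {"x": 0,"y": 0,"z": 1,"wx": 0,"wy": 0,"wz": 0},
  {"x": 0,"y": 0,"z": 1,"wx": 0,"wy": 0,"wz": 0},
  {"x": 0,"y": 0,"z": 0.6,"wx": 0,"wy": 0,"wz": 0},
  {"x": 0,"y": 0,"z": 0.3,"wx": 0,"wy": 0,"wz": 0},
  {"x": 0,"y": 0,"z": 0,"wx": 0,"wy": 0,"wz": 0},
])

```text
clock: 6.25
tcp_pos: [571.1, -141.8, 4.8]
tcp_rot: [0.092, 0.996, -0.0, -0.0]
wrist_force: [0.1, -0.1, 0.5]
opening: 0.997
grip_force: 0.0
```

```bash
python3 ph.py w3
```

```text
6.25 [ 571.13857085 -141.81549628    4.84991462] 169.4499656464864 [-4.65397194e-01  1.56950420e-01 -2.62068769e-01  1.15177765e+00
 -5.99284090e-05 -2.81264359e-01] 0.9971257952792595 [-2.73558208e-05 -5.33229754e-05 -9.99999998e-01]
```

View pics/w3.png

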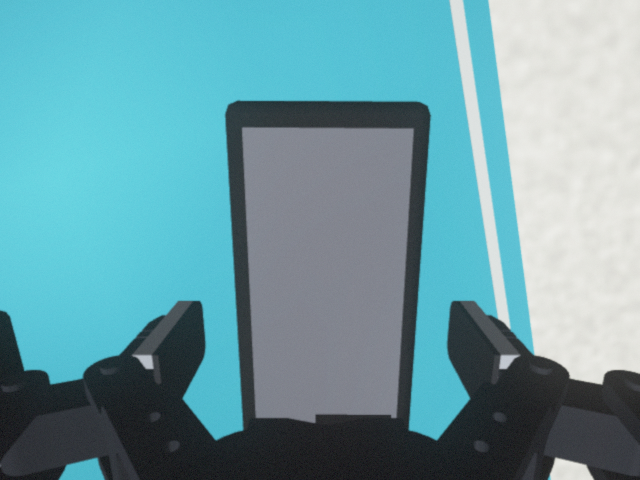

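The far end of the phone is at row 101, columns 226–430. That is consistent with a phone with slightly bevelled edges, centred in the tool. The open pads stand well above the mat. I go down a little more and close.

Call:
drive_tool([
  {"x": 0,"y": 0,"z": 0.15,"wx": 0,"wy": 0,"wz": 0},
  {"x": 0,"y": 0,"z": 0.13,"wx": 0,"wy": 0,"wz": 0},
  {"x": 0,"y": 0,"z": 0,"wx": 0,"wy": 0,"wz": 0},
])

```text
clock: 6.68
tcp_pos: [571.0, -141.8, -0.9]
tcp_rot: [0.092, 0.996, -0.0, -0.0]
wrist_force: [-0.6, 1.2, -0.4]
opening: 1.002
grip_force: 0.0
```

Call:
drive_tool([
  {"x": 0,"y": 0,"z": 0,"wx": 0,"wy": 0,"wz": 0},
  {"x": 0,"y": 0,"z": 0,"wx": 0,"wy": 0,"wz": 0},
  {"x": 0,"y": 0,"z": 0,"wx": 0,"wy": 0,"wz": 0},
  {"x": 0,"y": 0,"z": 0,"wx": 0,"wy": 0,"wz": 0},
  {"x": 0,"y": 0,"z": 0,"wx": 0,"wy": 0,"wz": 0},
  {"x": 0,"y": 0,"z": 0,"wx": 0,"wy": 0,"wz": 0},
], grip=1, force=40)

```text
clock: 7.42
tcp_pos: [571.3, -141.9, -0.4]
tcp_rot: [0.092, 0.996, -0.0, 0.0]
wrist_force: [-0.2, 0.8, 5.1]
opening: 0.739
grip_force: 45.5
```

Call:
drive_tool([
  {"x": 0,"y": 0,"z": -0.3,"wx": 0,"wy": 0,"wz": 0},
  {"x": 0,"y": 0,"z": -0.6,"wx": 0,"wy": 0,"wz": 0},
  {"x": 0,"y": 0,"z": -1,"wx": 0,"wy": 0,"wz": 0},
  {"x": 0,"y": 0,"z": -1,"wx": 0,"wy": 0,"wz": 0},
  {"x": 0,"y": 0,"z": -1,"wx": 0,"wy": 0,"wz": 0},
  {"x": 0,"y": 0,"z": -1,"wx": 0,"wy": 0,"wz": 0},
  {"x": 0,"y": 0,"z": -0.8,"wx": 0,"wy": 0,"wz": 0},
  {"x": 0,"y": 0,"z": 0,"wx": 0,"wy": 0,"wz": 0},
])

```text
clock: 8.43
tcp_pos: [572.0, -142.3, 115.0]
tcp_rot: [0.092, 0.996, -0.001, 0.001]
wrist_force: [1.0, -0.7, -3.7]
opening: 0.741
grip_force: 44.8
```

```bash
python3 ph.py w4; python3 - <<'E'
from h import *;import pickle
c=pickle.load(open("cam0.pkl","rb"))["top"]
cr=np.array([[36,172],[508,55],[560,272],[86,388]],float)
uv=(cr+.5)/4-.5+[85,180]
w=ray(c,uv,16);print(w[:,:2])
# jig: image left = +x ; image up ~ world +x. corners jig coords
J=np.array([[125,-60],[-125,-60],[-125,60],[125,60]],float)
A=J-J.mean(0)
for s in (1,):
    B=w[:,:2]-w[:,:2].mean(0);U,S,V=np.linalg.svd(A.T@B);Rm=(U@V).T
    print(np.linalg.det(Rm),w[:,:2].mean(0),np.degrees(np.arctan2(Rm[1,0],Rm[0,0])),B-A@Rm.T)
    o=w[:,:2].mean(0);print("bed",o+Rm@[-40,0],"knob",o+Rm@[73,0])
E
```

```text
8.425 [ 571.99186436 -142.26911401  115.00796514] 169.44803396325227 [-4.65412228e-01  7.91950756e-02 -1.40087178e-01  1.34893476e+00
 -1.05390784e-04 -2.81244814e-01] 0.740801541232346 [ 0.00225767 -0.00125175 -0.99999667]
[[583.71458828 351.35217893]
 [645.23286547 109.23296966]
 [530.35656216  80.85421643]
 [471.57051094 321.99724892]]
1.0000000000000002 [557.71863171 215.85915349] 104.03246375264504 [[-1.90460009 -0.32508431]
 [-1.00422932  0.09533085]
 [ 0.5384871   0.8131727 ]
 [ 2.3703423  -0.58341924]]
bed [567.41749674 177.05281358] knob [540.01820303 286.68072382]
```

Call:
drive_tool([
  {"x": 0,"y": 0,"z": 0,"wx": 0,"wy": 0,"wz": 0.935},
  {"x": 0,"y": 0,"z": 0,"wx": 0,"wy": 0,"wz": 0.935},
  {"x": 0,"y": 0,"z": 0,"wx": 0,"wy": 0,"wz": 0.935},
  {"x": 0,"y": 0,"z": 0,"wx": 0,"wy": 0,"wz": 0.935},
  {"x": 0,"y": 0,"z": 0,"wx": 0,"wy": 0,"wz": 0.935},
  {"x": 0,"y": 0,"z": 0,"wx": 0,"wy": 0,"wz": 0.935},
  {"x": 0,"y": 0,"z": 0,"wx": 0,"wy": 0,"wz": 0.935},
  {"x": 0.97,"y": -0.085,"z": 0,"wx": 0,"wy": 0,"wz": 0},
  {"x": 0.97,"y": -0.085,"z": 0,"wx": 0,"wy": 0,"wz": 0},
  {"x": 0.97,"y": -0.085,"z": 0,"wx": 0,"wy": 0,"wz": 0},
  {"x": 0.97,"y": -0.085,"z": 0,"wx": 0,"wy": 0,"wz": 0},
  {"x": 0.97,"y": -0.085,"z": 0,"wx": 0,"wy": 0,"wz": 0},
  {"x": 0.97,"y": -0.085,"z": 0,"wx": 0,"wy": 0,"wz": 0},
  {"x": 0.97,"y": -0.085,"z": 0,"wx": 0,"wy": 0,"wz": 0},
  {"x": 0.97,"y": -0.085,"z": 0,"wx": 0,"wy": 0,"wz": 0},
  {"x": 0.97,"y": -0.085,"z": 0,"wx": 0,"wy": 0,"wz": 0},
  {"x": 0.97,"y": -0.085,"z": 0,"wx": 0,"wy": 0,"wz": 0},
  {"x": 0.97,"y": -0.085,"z": 0,"wx": 0,"wy": 0,"wz": 0},
  {"x": 0.97,"y": -0.085,"z": 0,"wx": 0,"wy": 0,"wz": 0},
  {"x": 0.97,"y": -0.085,"z": 0,"wx": 0,"wy": 0,"wz": 0},
])

```text
clock: 10.98
tcp_pos: [488.2, 98.8, 113.3]
tcp_rot: [0.616, 0.788, 0.0, 0.0]
wrist_force: [0.6, -0.3, -3.3]
opening: 0.735
grip_force: 44.7
```

Call:
drive_tool([
  {"x": 0.97,"y": -0.085,"z": 0,"wx": 0,"wy": 0,"wz": 0},
  {"x": 0.97,"y": -0.085,"z": 0,"wx": 0,"wy": 0,"wz": 0},
  {"x": 0.97,"y": -0.085,"z": 0,"wx": 0,"wy": 0,"wz": 0},
  {"x": 0,"y": 0,"z": 0,"wx": 0,"wy": 0,"wz": 0},
  {"x": 0,"y": 0,"z": 0,"wx": 0,"wy": 0,"wz": 0},
])

```text
clock: 11.6
tcp_pos: [469.7, 152.8, 113.3]
tcp_rot: [0.616, 0.788, -0.0, 0.0]
wrist_force: [0.5, -0.2, -3.1]
opening: 0.739
grip_force: 44.7
```

```bash
python3 ph.py w5
```

```text
11.6 [469.68653655 152.75798087 113.28813609] 104.01168550408234 [ 4.91767615e-02 -2.13064924e-01 -4.23493167e-01  1.36020990e+00
 -3.79319328e-04  1.37542300e+00] 0.7394129088604848 [ 1.76639241e-04 -3.71084891e-04 -9.99999916e-01]
```

View pics/w5.png

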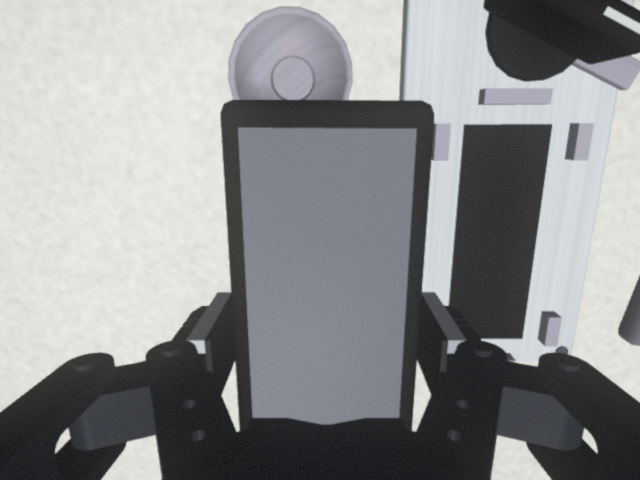

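This view shows the held phone level, far edge at row 101, columns 221–433. The jig is at right: black bed corners near (465,125), (551,125), (522,338), (450,338), end stop at (515,97), and knob at the top right.

```bash
python3 - <<'E'
from h import *;import pickle
c,s,R,t=pickle.load(open("w5.pkl","rb"));f=c["frame"]
g=cv2.cvtColor(f,cv2.COLOR_RGB2GRAY)
m=(g<75).astype(np.uint8);n,l,st,ce=cv2.connectedComponentsWithStats(m)
for i in range(1,n):
    if st[i,4]>2000: print(i,st[i],ce[i])
i=l[230,495]; r=(l==i).astype(np.uint8); r[335:]=0
# edges by subpixel line fits
T=Ro.from_quat(s["tcp_rot"]).as_matrix()
def tool(uv,z): return (ray(c,uv,z,R,t)-s["tcp_pos"])@T
ys=range(150,315,5); Lf=[];Rt=[]
for y in ys:
    xs=np.where(r[y,440:560])[0]+440
    if len(xs): Lf.append((xs[0]-.5,y));Rt.append((xs[-1]+.5,y))
tl=tool(Lf,16);tr=tool(Rt,16)
pl=np.polyfit(tl[:,0],tl[:,1],1);pr=np.polyfit(tr[:,0],tr[:,1],1)
print("left line y(x)",pl,"right",pr,"resid",np.std(tl[:,1]-np.polyval(pl,tl[:,0])),np.std(tr[:,1]-np.polyval(pr,tr[:,0])))
cols=range(475,540,5);tp=[(x,np.where(r[:,x])[0][0]-.5) for x in cols]
q=tool(tp,16);print("bed top edge x:",q[[0,-1]])
r0=(l==i); cl=range(462,500,5);bt=[(x,np.where(r0[:350,x])[0][-1]+.5) for x in cl];print("bottom",bt[:3],tool(bt,16)[:, :2])
def colprof(u,v0,v1): print(u,[(v,int(g[v,u])) for v in range(v0,v1)])
colprof(515,84,112)
print("stop inner top z25:",tool([(485,103.5),(515,103.5),(550,103.5)],25)[:,:2])
z=s["tcp_pos"][2]
print("phone far edge",tool([(240,101),(327,101),(415,101)],z+19.4)[:,:2],"left/right at row150",tool([(224,150),(430,150)],z+19.4)[:,:2])
colprof(327,94,108)
print([ (u,int(g[150,u])) for u in range(214,232)],[ (u,int(g[150,u])) for u in range(420,438)])
E
```

```text
1 [ 485    0  155   81 9637] [555.40790703  34.55494448]
2 [    0   100   640   380 92678] [353.68038801 352.14571959]
left line y(x) [1.24017185e-03 7.81905598e+01] right [-1.03307115e-03  1.27029678e+02] resid 0.38704830690738373 0.17140995528058586
bed top edge x: [[ 67.49900636  84.07136755  97.26780981]
 [ 68.07407268 118.01195745  97.27034556]]
bottom [(462, np.float64(349.5)), (467, np.float64(349.5)), (472, np.float64(349.5))] [[-74.83612738  89.41882171]
 [-74.83438915  92.71588557]
 [-74.83265089  96.01299977]
 [-74.8309126   99.31016432]
 [-74.82917429 102.60737923]
 [-74.82743595 105.90464449]
 [-74.82569758 109.20196011]
 [-74.82395919 112.49932608]]
515 [(84, 214), (85, 214), (86, 214), (87, 206), (88, 187), (89, 175), (90, 173), (91, 176), (92, 173), (93, 173), (94, 173), (95, 174), (96, 173), (97, 176), (98, 174), (99, 173), (100, 173), (101, 172), (102, 172), (103, 166), (104, 170), (105, 208), (106, 215), (107, 213), (108, 214), (109, 214), (110, 214), (111, 213)]
stop inner top z25: [[ 78.89219442  85.15895729]
 [ 78.90647253 101.30511984]
 [ 78.92313172 120.14389525]]
phone far edge [[ 73.93950572 -25.1019526 ]
 [ 73.96161161  -0.1904269 ]
 [ 73.98397665  25.01313933]] left/right at row150 [[ 60.20066414 -30.57998783]
 [ 60.25087246  30.25134726]]
327 [(94, 126), (95, 126), (96, 123), (97, 121), (98, 121), (99, 103), (100, 63), (101, 50), (102, 43), (103, 46), (104, 48), (105, 50), (106, 52), (107, 51)]
[(214, 225), (215, 226), (216, 227), (217, 227), (218, 229), (219, 229), (220, 229), (221, 225), (222, 167), (223, 84), (224, 59), (225, 60), (226, 62), (227, 64), (228, 63), (229, 66), (230, 65), (231, 61)] [(420, 56), (421, 54), (422, 57), (423, 53), (424, 56), (425, 54), (426, 54), (427, 54), (428, 58), (429, 50), (430, 53), (431, 56), (432, 73), (433, 90), (434, 134), (435, 164), (436, 173), (437, 174)]
```

```bash
python3 - <<'E'
from h import *;import pickle
c,s,R,t=pickle.load(open("w5.pkl","rb"));f=c["frame"]
g=cv2.cvtColor(f,cv2.COLOR_RGB2GRAY)
T=Ro.from_quat(s["tcp_rot"]).as_matrix()
def tool(uv,z): return (ray(c,uv,z,R,t)-s["tcp_pos"])@T
print([(v,int(g[v,512])) for v in range(328,350)]);print([(v,int(g[v,512])) for v in range(118,130)])
print(tool([(512,123.5),(512,337.5),(512,338.5),(512,339.5)],16)[:,:2])
# side stops right: column 580 & 550 profiles
print("sideR top",[(v,int(g[v,580])) for v in range(118,166)]);print("sideR bot",[(v,int(g[v,550])) for v in range(306,350)])
# predicted model for bed centre (bx,by) in tool
P=lambda x,y,z: proj(c,s["tcp_pos"]+T@np.array([x,y,z]),R,t)[0].round(1)
Z=s["tcp_pos"][2]
for bx in(0,1.5):
  by=102.6
  for nm,(x,y,z) in dict(end_in25=(78,0,25),end_in16=(78,0,16),end_out=(86,0,25),ssR_hi25=(68,37,25),ssR_lo25=(48,37,25),ssR_lo16=(48,35,16),ssRb_hi=(-48,35,25),ssRb_lo=(-68,37,25),ssRb_lo16=(-68,35,16)).items(): print(bx,nm,P(bx+x,by+y,Z-z))
E
```

```text
[(328, 53), (329, 50), (330, 51), (331, 56), (332, 52), (333, 52), (334, 52), (335, 52), (336, 53), (337, 67), (338, 120), (339, 185), (340, 213), (341, 215), (342, 216), (343, 213), (344, 214), (345, 215), (346, 214), (347, 213), (348, 212), (349, 213)]
[(118, 211), (119, 214), (120, 214), (121, 213), (122, 212), (123, 187), (124, 123), (125, 71), (126, 57), (127, 59), (128, 58), (129, 58)]
[[ 68.60811777 104.9138588 ]
 [-66.02573122 121.3202176 ]
 [-66.7526548  121.40879985]
 [-67.48063026 121.49751028]]
sideR top [(118, 219), (119, 221), (120, 218), (121, 219), (122, 213), (123, 189), (124, 175), (125, 175), (126, 172), (127, 176), (128, 175), (129, 176), (130, 175), (131, 175), (132, 175), (133, 174), (134, 176), (135, 173), (136, 174), (137, 175), (138, 174), (139, 175), (140, 177), (141, 174), (142, 175), (143, 174), (144, 174), (145, 175), (146, 176), (147, 175), (148, 176), (149, 176), (150, 176), (151, 175), (152, 174), (153, 176), (154, 176), (155, 175), (156, 177), (157, 174), (158, 176), (159, 182), (160, 199), (161, 215), (162, 215), (163, 216), (164, 216), (165, 216)]
s
[... 296 characters left out ...]
0, 171), (331, 170), (332, 172), (333, 170), (334, 172), (335, 172), (336, 171), (337, 169), (338, 169), (339, 172), (340, 172), (341, 172), (342, 169), (343, 170), (344, 171), (345, 175), (346, 196), (347, 215), (348, 217), (349, 215)]
0 end_in25 [517.2 105.3]
0 end_in16 [509.9 106.1]
0 end_out [519.   89.5]
0 ssR_hi25 [582.7 124.6]
0 ssR_lo25 [576.7 161.8]
0 ssR_lo16 [564.  160.5]
0 ssRb_hi [548.2 318.6]
0 ssRb_lo [546.8 347.4]
0 ssRb_lo16 [536.5 340.3]
1.5 end_in25 [517.5 102.3]
1.5 end_in16 [510.2 103.3]
1.5 end_out [519.4  86.5]
1.5 ssR_hi25 [583.2 121.7]
1.5 ssR_lo25 [577.2 159.1]
1.5 ssR_lo16 [564.4 157.9]
1.5 ssRb_hi [548.5 316.4]
1.5 ssRb_lo [547.1 345.3]
1.5 ssRb_lo16 [536.8 338.2]
```

Call:
drive_tool([
  {"x": 0.04,"y": 0.854,"z": 0,"wx": 0,"wy": 0,"wz": 0},
  {"x": 0,"y": 0.854,"z": 0,"wx": 0,"wy": 0,"wz": 0},
  {"x": 0,"y": 0.854,"z": 0,"wx": 0,"wy": 0,"wz": 0},
  {"x": 0,"y": 0.854,"z": 0,"wx": 0,"wy": 0,"wz": 0},
  {"x": 0,"y": 0.854,"z": 0,"wx": 0,"wy": 0,"wz": 0},
  {"x": 0,"y": 0.854,"z": 0,"wx": 0,"wy": 0,"wz": 0},
  {"x": 0,"y": 0,"z": 0,"wx": 0,"wy": 0,"wz": 0},
  {"x": 0,"y": 0,"z": 0.9,"wx": 0,"wy": 0,"wz": 0},
  {"x": 0,"y": 0,"z": 0.9,"wx": 0,"wy": 0,"wz": 0},
  {"x": 0,"y": 0,"z": 0.9,"wx": 0,"wy": 0,"wz": 0},
  {"x": 0,"y": 0,"z": 0.9,"wx": 0,"wy": 0,"wz": 0},
  {"x": 0,"y": 0,"z": 0.5,"wx": 0,"wy": 0,"wz": 0},
  {"x": 0,"y": 0,"z": 0,"wx": 0,"wy": 0,"wz": 0},
  {"x": 0,"y": 0,"z": 0,"wx": 0,"wy": 0,"wz": 0},
])

```text
clock: 13.4
tcp_pos: [569.4, 178.4, 32.0]
tcp_rot: [0.616, 0.788, 0.0, 0.0]
wrist_force: [-0.0, 0.7, -1.7]
opening: 0.734
grip_force: 45.0
```

```bash
python3 ph.py w6
```

```text
13.4 [569.41787158 178.41700444  31.98434313] 103.99736621715796 [ 8.47575583e-02  1.54750362e-01 -2.12882849e-01  1.20206228e+00
 -9.28985408e-05  1.41125356e+00] 0.7343397228800806 [ 1.10475199e-03  6.27722981e-07 -9.99999390e-01]
```

View pics/w6.png

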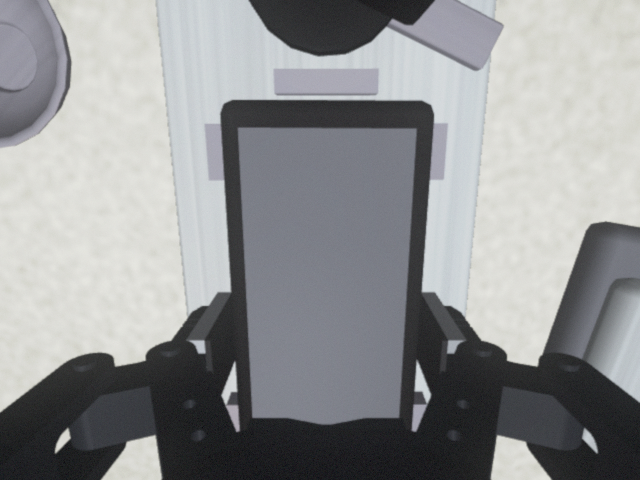

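Stops sit symmetrically around the phone: side stops' outer edges at columns 206 and 447, phone at 221–433. End stop spans rows 69–95, just ahead of the phone's edge at row 100. Quick numeric check of the end gap.

```bash
python3 - <<'E'
from h import *;import pickle
c,s,R,t=pickle.load(open("w6.pkl","rb"));g=cv2.cvtColor(c["frame"],cv2.COLOR_RGB2GRAY)
print([(v,int(g[v,327])) for v in range(64,104)])
T=Ro.from_quat(s["tcp_rot"]).as_matrix();Z=s["tcp_pos"][2]
P=lambda x,y,z: proj(c,s["tcp_pos"]+T@np.array([x,y,Z-z]),R,t)[0].round(1)
for bx in(0,1): print(P(bx+78,0,25),P(bx+78,0,16),P(bx+86,0,25),P(bx+68,39,25),P(bx+48,39,25))
print([(v,int(g[v,212])) for v in list(range(119,128))+list(range(174,184))])
for px in (74,75): print(P(px,0,Z+19.4))
E
```

```text
[(64, 211), (65, 209), (66, 212), (67, 208), (68, 196), (69, 175), (70, 172), (71, 171), (72, 171), (73, 170), (74, 173), (75, 171), (76, 169), (77, 172), (78, 173), (79, 173), (80, 171), (81, 174), (82, 172), (83, 171), (84, 170), (85, 172), (86, 171), (87, 172), (88, 173), (89, 170), (90, 172), (91, 170), (92, 166), (93, 145), (94, 132), (95, 168), (96, 207), (97, 210), (98, 208), (99, 178), (100, 103), (101, 53), (102, 50), (103, 48)]
[327.3  93.3] [327.2  95.2] [327.4  68.5] [437.8 123.4] [433.8 180.2]
[327.3  90.2] [327.2  92.3] [327.4  65.3] [438.  120.4] [434.  177.5]
[(119, 210), (120, 208), (121, 210), (122, 209), (123, 196), (124, 174), (125, 167), (126, 169), (127, 171), (174, 169), (175, 167), (176, 169), (177, 170), (178, 168), (179, 176), (180, 188), (181, 206), (182, 209), (183, 207)]
[327.7 100.9]
[327.7  97.2]
```

Call:
drive_tool([
  {"x": 0,"y": 0,"z": 0.4,"wx": 0,"wy": 0,"wz": 0},
  {"x": 0,"y": 0,"z": 0.3,"wx": 0,"wy": 0,"wz": 0},
  {"x": 0,"y": 0,"z": 0.15,"wx": 0,"wy": 0,"wz": 0},
  {"x": 0,"y": 0,"z": 0.06,"wx": 0,"wy": 0,"wz": 0},
  {"x": 0,"y": 0,"z": 0,"wx": 0,"wy": 0,"wz": 0},
  {"x": 0,"y": 0,"z": 0,"wx": 0,"wy": 0,"wz": 0},
])

```text
clock: 14.2
tcp_pos: [569.1, 178.4, 13.3]
tcp_rot: [0.616, 0.788, 0.0, 0.0]
wrist_force: [-0.1, 0.9, -2.7]
opening: 0.74
grip_force: 45.1
```

Call:
drive_tool([
  {"x": 0,"y": 0,"z": 0.04,"wx": 0,"wy": 0,"wz": 0},
  {"x": 0,"y": 0,"z": 0.03,"wx": 0,"wy": 0,"wz": 0},
  {"x": 0,"y": 0,"z": 0,"wx": 0,"wy": 0,"wz": 0},
  {"x": 0,"y": 0,"z": 0,"wx": 0,"wy": 0,"wz": 0},
])

```text
clock: 14.7
tcp_pos: [569.1, 178.4, 12.6]
tcp_rot: [0.616, 0.788, 0.0, 0.0]
wrist_force: [-4.4, -0.6, 6.0]
opening: 0.732
grip_force: 46.1
```

Call:
drive_tool([
  {"x": 0,"y": 0,"z": 0,"wx": 0,"wy": 0,"wz": 0},
  {"x": 0,"y": 0,"z": 0,"wx": 0,"wy": 0,"wz": 0},
  {"x": 0,"y": 0,"z": 0,"wx": 0,"wy": 0,"wz": 0},
  {"x": 0,"y": 0,"z": 0,"wx": 0,"wy": 0,"wz": 0},
  {"x": 0,"y": 0,"z": -0.5,"wx": 0,"wy": 0,"wz": 0},
  {"x": 0,"y": 0,"z": -1,"wx": 0,"wy": 0,"wz": 0},
  {"x": 0,"y": 0,"z": -1,"wx": 0,"wy": 0,"wz": 0},
  {"x": 0,"y": 0,"z": -1,"wx": 0,"wy": 0,"wz": 0},
  {"x": 0,"y": 0,"z": -1,"wx": 0,"wy": 0,"wz": 0},
  {"x": 0,"y": 0,"z": -1,"wx": 0,"wy": 0,"wz": 0},
  {"x": 0,"y": 0,"z": -0.5,"wx": 0,"wy": 0,"wz": 0},
  {"x": 0,"y": 0,"z": 0,"wx": 0,"wy": 0,"wz": 0},
], grip=0)

```text
clock: 16.2
tcp_pos: [569.3, 178.4, 132.4]
tcp_rot: [0.616, 0.788, 0.0, 0.0]
wrist_force: [-0.6, -0.2, -0.6]
opening: 0.998
grip_force: 0.0
```

```bash
python3 ph.py w7; python3 - <<'E'
from h import *;import pickle
c,s,R,t=pickle.load(open("w7.pkl","rb"));g=cv2.cvtColor(c["frame"],cv2.COLOR_RGB2GRAY)
T=Ro.from_quat(s["tcp_rot"]).as_matrix();Z=s["tcp_pos"][2]
tool=lambda uv,z:(ray(c,uv,z,R,t)-s["tcp_pos"])@T
m=(g<80).astype(np.uint8);n,l,st,ce=cv2.connectedComponentsWithStats(m)
for i in range(1,n):
    if st[i,4]>800: print(i,st[i],ce[i])
P=lambda x,y,z: proj(c,s["tcp_pos"]+T@np.array([x,y,Z-z]),R,t)[0].round(1)
for z in(32,): print([P(x,y,z) for x in(-75,75) for y in(-32,32)])
# phone outline by threshold profile
for v in (150,250):
    p=g[v].astype(int);d=np.where(p[240:420]<80)[0]+240;print(v,d[0],d[-1],tool([(d[0]-.5,v),(d[-1]+.5,v)],32)[:,:2])
d=np.where(g[90:400,327]<80)[0]+90;print(d[0],d[-1],tool([(327,d[0]-.5),(327,d[-1]+.5)],32)[:,:2])
E
```

```text
16.2 [569.32526041 178.39387443 132.43258053] 103.99676890792982 [ 8.47463845e-02  9.66172316e-02 -8.99449183e-02  1.38311459e+00
 -1.21581200e-04  1.41125278e+00] 0.998076332307066 [ 1.12585826e-03 -2.63776143e-05 -9.99999366e-01]
1 [ 258    0  135   86 7494] [325.16653323  38.11342407]
3 [ 272  113  109  233 5605] [325.75093666 213.18858162]
13 [    0   188   640   292 62827] [322.46924093 415.52373979]
17 [ 319  293   44   40 1267] [339.24861878 313.148382  ]
[array([278.3, 347.2]), array([374.4, 347.2]), array([270.5, 111.7]), array([382.9, 111.8])]
150 273 379 [[ 53.64032401 -31.5483885 ]
 [ 53.68841998  30.83808527]]
250 276 375 [[ -7.2965544  -31.74080902]
 [ -7.27293005  30.52328007]]
114 344 [[ 74.02416002   0.18914108]
 [-73.01016589   0.42392917]]
```

The phone lies flat in the bed, centred within about 0.5 mm (measured 147x62 mm at z=32). Next I refine the knob position and angle numerically from the frames already taken.

```bash
python3 - <<'E'
from h import *;import pickle
def ld(n):
    c,s,R,t=pickle.load(open(n,"rb"));T=Ro.from_quat(s["tcp_rot"]).as_matrix();return c,s,R,t,T
c,s,R,t,T=ld("w6.pkl")
w=ray(c,[(388,25),(478,68),(430,0),(502,42)],40,R,t)[:,:2]
for a,b in((0,1),(2,3)): print(np.degrees(np.arctan2(*(w[b]-w[a])[::-1])))
tip=(w[1]+w[3])/2; x=T[:2,0]; k=np.array([569.3,178.4])+113*x; print("tip",tip,"knob",k,"dir",np.degrees(np.arctan2(*(tip-k)[::-1])),np.linalg.norm(tip-k))
c,s,R,t,T=ld("w7.pkl");g=cv2.cvtColor(c["frame"],cv2.COLOR_RGB2GRAY)
d=[(u,np.where(g[:105,u]<80)[0].max()) for u in range(290,350,6)]
q=ray(c,d,42,R,t)-np.r_[k,42]; print(d,np.linalg.norm(q[:,:2],axis=1).round(1))
E
```

```text
-8.997436711996757
-12.653602750948505
tip [596.09804695 275.68418171] knob [541.96786691 288.0446697 ] dir -12.862804516514943 55.52349101599057
[(290, np.int64(66)), (296, np.int64(73)), (302, np.int64(78)), (308, np.int64(81)), (314, np.int64(83)), (320, np.int64(85)), (326, np.int64(85)), (332, np.int64(84)), (338, np.int64(83)), (344, np.int64(81))] [24.6 24.8 24.9 24.7 24.6 24.9 24.7 24.3 24.4 24.5]
```

Call:
drive_tool([
  {"x": 0.942,"y": 0,"z": 0,"wx": 0,"wy": 0,"wz": 0},
  {"x": 0.942,"y": 0,"z": 0,"wx": 0,"wy": 0,"wz": 0},
  {"x": 0.942,"y": 0,"z": 0,"wx": 0,"wy": 0,"wz": 0},
  {"x": 0.942,"y": 0,"z": 0,"wx": 0,"wy": 0,"wz": 0},
  {"x": 0.942,"y": 0,"z": 0,"wx": 0,"wy": 0,"wz": 0},
  {"x": 0.942,"y": 0,"z": 0,"wx": 0,"wy": 0,"wz": 0},
  {"x": 0,"y": 0,"z": 0,"wx": 0,"wy": 0,"wz": -0.914},
  {"x": 0,"y": 0,"z": 0,"wx": 0,"wy": 0,"wz": -0.914},
  {"x": 0,"y": 0,"z": 0,"wx": 0,"wy": 0,"wz": -0.914},
  {"x": 0,"y": 0,"z": 0,"wx": 0,"wy": 0,"wz": -0.914},
  {"x": 0,"y": 0,"z": 0,"wx": 0,"wy": 0,"wz": -0.914},
  {"x": 0,"y": 0,"z": 0,"wx": 0,"wy": 0,"wz": -0.914},
  {"x": 0,"y": 0,"z": 0,"wx": 0,"wy": 0,"wz": -0.914},
  {"x": 0,"y": 0,"z": 0,"wx": 0,"wy": 0,"wz": 0},
  {"x": 0,"y": 0,"z": 0,"wx": 0,"wy": 0,"wz": 0},
])

```text
clock: 18.12
tcp_pos: [541.4, 288.4, 131.6]
tcp_rot: [0.106, 0.994, -0.0, -0.0]
wrist_force: [-0.1, -0.2, 0.6]
opening: 1.002
grip_force: 0.0
```

```bash
python3 ph.py w8
```

```text
18.125 [541.43848918 288.36943686 131.61466465] 167.78675780305605 [ 2.76567834e-01  1.49257626e-01 -3.48326341e-02  1.38678132e+00
 -1.05078760e-04  4.89729125e-01] 1.0020069492197716 [-4.36970888e-05 -1.21632746e-04 -9.99999992e-01]
```

View pics/w8.png

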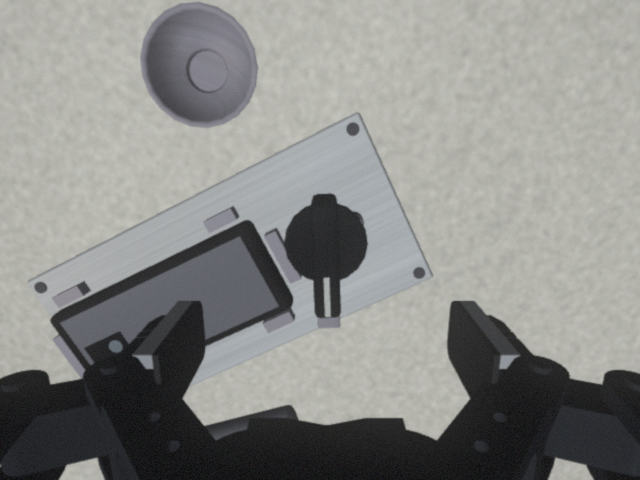

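The phone sits inside its stops at (175,300). The knob's bar is upright at column 326, rows 195–320, aligned with the tool and centred between the fingers. Descending and gripping.

Call:
drive_tool([
  {"x": 0,"y": 0,"z": 0.9,"wx": 0,"wy": 0,"wz": 0},
  {"x": 0,"y": 0,"z": 0.9,"wx": 0,"wy": 0,"wz": 0},
  {"x": 0,"y": 0,"z": 0.9,"wx": 0,"wy": 0,"wz": 0},
  {"x": 0,"y": 0,"z": 0.9,"wx": 0,"wy": 0,"wz": 0},
  {"x": 0,"y": 0,"z": 0.5,"wx": 0,"wy": 0,"wz": 0},
  {"x": 0,"y": 0,"z": 0,"wx": 0,"wy": 0,"wz": 0},
])

```text
clock: 18.92
tcp_pos: [540.9, 287.9, 48.7]
tcp_rot: [0.105, 0.994, -0.0, -0.001]
wrist_force: [0.7, 0.4, 0.3]
opening: 1.001
grip_force: 0.0
```

Call:
drive_tool([
  {"x": 0,"y": 0,"z": 0,"wx": 0,"wy": 0,"wz": 0},
  {"x": 0,"y": 0,"z": 0,"wx": 0,"wy": 0,"wz": 0},
  {"x": 0,"y": 0,"z": 0,"wx": 0,"wy": 0,"wz": 0},
  {"x": 0,"y": 0,"z": 0,"wx": 0,"wy": 0,"wz": 0},
  {"x": 0,"y": 0,"z": 0,"wx": 0,"wy": 0,"wz": 0},
  {"x": 0,"y": 0,"z": 0,"wx": 0,"wy": 0,"wz": 0},
  {"x": 0,"y": 0,"z": 0,"wx": 0,"wy": 0,"wz": 0},
  {"x": 0,"y": 0,"z": 0,"wx": 0,"wy": 0,"wz": 0},
], grip=1, force=50)

```text
clock: 19.92
tcp_pos: [541.9, 288.1, 50.0]
tcp_rot: [0.105, 0.995, 0.0, 0.0]
wrist_force: [0.8, -0.9, 4.6]
opening: 0.154
grip_force: 51.0
```

Call:
drive_tool([
  {"x": 0,"y": 0,"z": 0,"wx": 0,"wy": 0,"wz": 0.45},
  {"x": 0,"y": 0,"z": 0,"wx": 0,"wy": 0,"wz": 0.45},
  {"x": 0,"y": 0,"z": 0,"wx": 0,"wy": 0,"wz": 0.45},
  {"x": 0,"y": 0,"z": 0,"wx": 0,"wy": 0,"wz": 0.45},
  {"x": 0,"y": 0,"z": 0,"wx": 0,"wy": 0,"wz": 0.45},
  {"x": 0,"y": 0,"z": 0,"wx": 0,"wy": 0,"wz": 0.45},
  {"x": 0,"y": 0,"z": 0,"wx": 0,"wy": 0,"wz": 0.45},
  {"x": 0,"y": 0,"z": 0,"wx": 0,"wy": 0,"wz": 0.45},
  {"x": 0,"y": 0,"z": 0,"wx": 0,"wy": 0,"wz": 0.45},
  {"x": 0,"y": 0,"z": 0,"wx": 0,"wy": 0,"wz": 0.45},
  {"x": 0,"y": 0,"z": 0,"wx": 0,"wy": 0,"wz": 0.45},
  {"x": 0,"y": 0,"z": 0,"wx": 0,"wy": 0,"wz": 0.45},
  {"x": 0,"y": 0,"z": 0,"wx": 0,"wy": 0,"wz": 0.45},
  {"x": 0,"y": 0,"z": 0,"wx": 0,"wy": 0,"wz": 0.45},
  {"x": 0,"y": 0,"z": 0,"wx": 0,"wy": 0,"wz": 0},
  {"x": 0,"y": 0,"z": 0,"wx": 0,"wy": 0,"wz": 0},
])

```text
clock: 21.92
tcp_pos: [542.0, 288.2, 50.0]
tcp_rot: [0.608, 0.794, 0.0, 0.0]
wrist_force: [2.7, 0.4, 6.0]
opening: 0.161
grip_force: 51.2
```

```bash
python3 ph.py w9; python3 -c "
from bench import *;s=get_state();print(s['wrist_torque'],s['wrist_force'],s['opening'])"
```

```text
21.925 [542.00157762 288.20764032  50.04647586] 105.06656153088025 [ 2.75989606e-01  1.91052226e-01 -1.38732792e-01  1.23993224e+00
  1.87951892e-05  1.58382486e+00] 0.16149653791733118 [ 1.03311425e-03  3.12130281e-04 -9.99999418e-01]
[ 0.26403991 -0.55290492 -0.10364984] [1.83167255 1.075162   4.82009459] 0.15684710254191805
```

Call:
drive_tool([
  {"x": 0,"y": 0,"z": 0,"wx": 0,"wy": 0,"wz": 0},
  {"x": 0,"y": 0,"z": 0,"wx": 0,"wy": 0,"wz": 0},
  {"x": 0,"y": 0,"z": 0,"wx": 0,"wy": 0,"wz": 0},
  {"x": 0,"y": 0,"z": 0,"wx": 0,"wy": 0,"wz": 0},
  {"x": 0,"y": 0,"z": 0,"wx": 0,"wy": 0,"wz": 0},
  {"x": 0,"y": 0,"z": 0,"wx": 0,"wy": 0,"wz": 0},
  {"x": 0,"y": 0,"z": -0.6,"wx": 0,"wy": 0,"wz": 0},
  {"x": 0,"y": 0,"z": -1,"wx": 0,"wy": 0,"wz": 0},
  {"x": 0,"y": 0,"z": -1,"wx": 0,"wy": 0,"wz": 0},
  {"x": 0,"y": 0,"z": -1,"wx": 0,"wy": 0,"wz": 0},
  {"x": 0,"y": 0,"z": -1,"wx": 0,"wy": 0,"wz": 0},
  {"x": -0.8,"y": 0,"z": -0.8,"wx": 0,"wy": 0,"wz": 0},
  {"x": -0.8,"y": 0,"z": -0.8,"wx": 0,"wy": 0,"wz": 0},
  {"x": -0.8,"y": 0,"z": -0.5,"wx": 0,"wy": 0,"wz": 0},
  {"x": 0,"y": 0,"z": 0,"wx": 0,"wy": 0,"wz": 0},
  {"x": 0,"y": 0,"z": 0,"wx": 0,"wy": 0,"wz": 0},
], grip=0)

```text
clock: 23.98
tcp_pos: [553.7, 241.5, 183.0]
tcp_rot: [0.609, 0.793, -0.0, -0.0]
wrist_force: [-0.7, 0.5, -0.6]
opening: 1.002
grip_force: 0.0
```

```bash
python3 ph.py w10; python3 - <<'E'
from h import *;import pickle
c,s,R,t=pickle.load(open("w10.pkl","rb"));g=cv2.cvtColor(c["frame"],cv2.COLOR_RGB2GRAY)
x=np.array([np.cos(np.radians(104)),np.sin(np.radians(104))]);k=np.array([542,288.1]);n=np.array([x[1],-x[0]])
def W(a,b,z): return np.r_[k+a*x+b*n,z]
# bar-top corners and claw outline expected for angle 1.25; sample across lines
for nm,a,z in(("bar top a=-29",-27,78),("bar top a=+27",27,78),("claw a=-45",-45,40),("claw a=-52",-52,40),("past tip a=-62",-62,32)):
    bs=np.arange(-24,25,2);uv=proj(c,np.array([W(a,b,z) for b in bs]),R,t)
    print(nm,uv[len(bs)//2].round(),[(int(b),int(g[int(round(v)),int(round(u))])) if 0<=v<480 and 0<=u<640 else None for b,(u,v) in zip(bs,uv)])
E
```

```text
23.975 [553.67184172 241.52005161 182.96370976] 104.94915780563066 [1.95041615e-01 1.13257116e-01 1.94281163e-02 1.47797917e+00
 1.15586420e-04 1.50492577e+00] 1.0015223213295892 [-1.01506030e-03 -8.27079143e-05 -9.99999481e-01]
bar top a=-29 [327. 204.] [(-24, 168), (-22, 154), (-20, 166), (-18, 169), (-16, 171), (-14, 172), (-12, 145), (-10, 146), (-8, 140), (-6, 47), (-4, 47), (-2, 119), (0, 177), (2, 64), (4, 41), (6, 64), (8, 171), (10, 168), (12, 171), (14, 169), (16, 173), (18, 171), (20, 175), (22, 176), (24, 173)]
bar top a=+27 [329. 112.] [(-24, 172), (-22, 169), (-20, 168), (-18, 176), (-16, 170), (-14, 172), (-12, 170), (-10, 168), (-8, 167), (-6, 50), (-4, 48), (-2, 51), (0, 46), (2, 52), (4, 48), (6, 69), (8, 172), (10, 173), (12, 174), (14, 175), (16, 168), (18, 170), (20, 174), (22, 173), (24, 171)]
claw a=-45 [327. 219.] [(-24, 82), (-22, 77), (-20, 80), (-18, 76), (-16, 103), (-14, 100), (-12, 98), (-10, 95), (-8, 93), (-6, 127), (-4, 137), (-2, 133), (0, 136), (2, 136), (4, 130), (6, 127), (8, 78), (10, 77), (12, 77), (14, 74), (16, 74), (18, 75), (20, 77), (22, 69), (24, 91)]
claw a=-52 [326. 228.] [(-24, 105), (-22, 103), (-20, 103), (-18, 103), (-16, 102), (-14, 107), (-12, 104), (-10, 105), (-8, 103), (-6, 130), (-4, 134), (-2, 134), (0, 134), (2, 132), (4, 129), (6, 116), (8, 101), (10, 102), (12, 105), (14, 103), (16, 101), (18, 103), (20, 106), (22, 101), (24, 103)]
past tip a=-62 [326. 239.] [(-24, 104), (-22, 104), (-20, 107), (-18, 104), (-16, 103), (-14, 107), (-12, 104), (-10, 104), (-8, 103), (-6, 107), (-4, 102), (-2, 102), (0, 105), (2, 104), (4, 104), (6, 104), (8, 104), (10, 103), (12, 101), (14, 102), (16, 105), (18, 104), (20, 107), (22, 104), (24, 105)]
```

The bar and claw now lie exactly along the jig's -x, the claw sits over the phone's end, and it has stayed there since release. The gripper is clear, so I hand the job in.

```bash
python3 -c "
from bench import *;print(job_done())"
```

```text
the job is handed in; nothing more can be done
None
```

The longer phone lies back up in the jig bed, and the clamp knob is turned past its click with the claw over the phone's end; I handed the job in at about 24 s, with no verdict returned.

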